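# Move the tape rolls to the new rack in the same order

## Task

The old green tape rack is being taken away. Move its four tape rolls over to the empty grey rack so that they stand there in the same order, left to right, as they stand on the green rack now, because the packers reach for each tape by its place. Each roll stands on edge in its own bay, between the bay's cheeks and down on both bars; do not disturb the carton, the blue bin and the cutter.

Things in the scene. Friction and masses are not known exactly. Their poses are not given: they have to be found in the camera images.
- red_roll: red adhesive-tape roll standing on edge like a wheel: outer diameter 104 mm, core bore 76 mm, 38 mm wide, about 0.2 kg, rigid. Origin at its centre, y axis along the roll's own axis (across the 38 mm). Grip it across the 38 mm at the top of the tape ring (14 mm thick). Starts in its cradle on the green rack, within 4 mm of the middle, origin 72.5 mm above the table.
- yellow_roll: yellow adhesive-tape roll standing on edge like a wheel: outer diameter 104 mm, core bore 76 mm, 38 mm wide, about 0.2 kg, rigid. Origin at its centre, y axis along the roll's own axis (across the 38 mm). Grip it across the 38 mm at the top of the tape ring (14 mm thick). Starts in its cradle on the green rack, within 4 mm of the middle, origin 72.5 mm above the table.
- blue_roll: blue adhesive-tape roll standing on edge like a wheel: outer diameter 104 mm, core bore 76 mm, 38 mm wide, about 0.2 kg, rigid. Origin at its centre, y axis along the roll's own axis (across the 38 mm). Grip it across the 38 mm at the top of the tape ring (14 mm thick). Starts in its cradle on the green rack, within 4 mm of the middle, origin 72.5 mm above the table.
- white_roll: white adhesive-tape roll standing on edge like a wheel: outer diameter 104 mm, core bore 76 mm, 38 mm wide, about 0.2 kg, rigid. Origin at its centre, y axis along the roll's own axis (across the 38 mm). Grip it across the 38 mm at the top of the tape ring (14 mm thick). Starts in its cradle on the green rack, within 4 mm of the middle, origin 72.5 mm above the table.
- red_cradle: fixed black cradle with a red card at its front, one of four on the green rack; the red roll stands in it at the start. It stays there. Two bars along y and two cheeks 54 mm apart, as in a bay of the grey rack. Origin at the middle of its underside, 10 mm above the table; axes as the green rack's.
- yellow_cradle: fixed black cradle with a yellow card at its front, one of four on the green rack; the yellow roll stands in it at the start. It stays there. Two bars along y and two cheeks 54 mm apart, as in a bay of the grey rack. Origin at the middle of its underside, 10 mm above the table; axes as the green rack's.
- blue_cradle: fixed black cradle with a blue card at its front, one of four on the green rack; the blue roll stands in it at the start. It stays there. Two bars along y and two cheeks 54 mm apart, as in a bay of the grey rack. Origin at the middle of its underside, 10 mm above the table; axes as the green rack's.
- white_cradle: fixed black cradle with a white card at its front, one of four on the green rack; the white roll stands in it at the start. It stays there. Two bars along y and two cheeks 54 mm apart, as in a bay of the grey rack. Origin at the middle of its underside, 10 mm above the table; axes as the green rack's.
- green_rack: old, full rack, green, fixed. Tray 122 x 296 mm, end plates 54 mm high. Origin mid-underside, on the table; y along the row, z up, card side -x. Cradle middles at y = +105, +35, -35, -105 mm, x = 0; which is where varies. Both racks turn their card side to the robot (yaw within 0.35 rad), so +y is the left end, as the robot sees it, of both.
- grey_rack: new, empty rack, grey, blank cards, fixed; tray, origin and axes as the green rack. Bay middles at y = +105, +35, -35, -105 mm. Bars of 10 mm diameter at x = +-30 mm, axes 24 mm above the table; cheeks of a bay 54 mm apart, tops at 44 mm. A roll let down within 10 mm of x = 0 settles on both bars, origin 72.5 mm above the table. 32 mm between neighbouring rolls.
- carton: small closed brown carton, 110 x 90 x 55 mm, loose, beyond the racks, not to be disturbed. Origin at the middle of its underside.
- blue_bin: small blue open bin of metal clips, 124 x 104 x 61 mm, loose, beyond the racks, not to be disturbed. Origin at the middle of its underside.
- cutter: orange and black box cutter lying flat, 146 x 23 x 18 mm, loose, beyond the racks, not to be disturbed. Origin at the middle of its underside, length along x.

How it is judged:
By the outcome, as a careful person would: the job done as asked, in the order asked, and still so for the second after the job is handed in, with the robot touching nothing.
It also fails if it takes over 99 s, if anything falls off the work surface, if the arm or the gripper's body presses on something with over 40 N, if the wrist force passes 120 N, or if a joint passes its speed limit or range.

## Robot

A 6-joint arm with a two-finger parallel gripper is mounted at the origin on the work surface. World frame = base frame: x ahead of the robot, y to its left, z up, the work surface at z = 0. Lengths are in m, angles in rad, forces in N, time in s.
With the tool pointing down it reaches from about 0.35 to 0.85 m from the base axis. Payload 8.1 kg.
Tool frame: the origin (TCP) lies between the finger pads; the fingertips stand tips_ahead ahead of it and the grasp point (between the pads) lies 8 mm behind it (tips_ahead is the distance from the TCP to the fingertips, in m); z points along the fingers, x is the direction in which the jaws open and shut, and the axes are right-handed (so a half turn about z gives the same grasp; the last joint's range is limited). The gripper opens to 93 mm and grips with 3 to 60 N. Pads are 15 mm wide; open, the fingers measure 128 mm over their backs; the gripper's body (75 mm by 188 mm) begins 65 mm behind the grasp point.
Start: joints at [-1.354, 0.13, 1.488, -0, 1.523, -0.085], TCP at [0.178, -0.573, 0.23] pointing down, gripper open.
Joint ranges: [-2.96, 2.96], [-0.89, 2.26], [0.02, 2.5], [-1.34, 4.48], [0, 2.73], [-2.66, 2.66]. Speed limits (rad/s): [2.39, 2.39, 2.79, 3.14, 3.14, 3.14].

## Interface

Orientations are given as a rotation vector (axis times angle).
In Python, from plant import * gives the robot as it stands.
- The arm moves only by the tool play_rows, never from a script. Its argument "increments" is a list that holds one entry, the list of rows, each a list of 4 numbers: the shift along the tool's x, y, z in cm, then the turn about the tool's z in rad. A call has 1 to 5 rows; each row is the pose to reach, as a shift and turn from the pose measured when the call began, along the tool's axes at that moment; what a row does not reach only later rows make up. A row lasts 1/10 s, in which the tool goes at most 50 mm and 8.59 degrees, less where a joint would pass 70% of its speed; a pose out of reach is approached as far as the arm can. A call with a gripper value outside its range is refused whole. "jaw" is the finger opening in cm, from 0 to 9.3, set as the call begins (left out, the last holds). The fingers move at their own pace and stop on an object; "squeeze" is the grip in N (left out, the last holds). Time passes only in rows, so rows that repeat a pose let the fingers close. It gives the time, the measured TCP pose, the force and the opening at its end, in the units of the state.
- read_state(): the state, without advancing time (a new reading comes with each control period).
- read_camera(name): name is "scene" or "top" or "wrist"; returns (picture, depth): 384x512x3 uint8, blue, green, red; 384x512 float32, m along the optical axis (not along the pixel's ray), 0 where there is no reading.
- camera_params(name): a dict with "K" (3x3 intrinsics, pixels), "eye" and "orientation" of the camera in the world. Camera axes: x right, y up, looking along -z (the intrinsics and any distortion apply to the point x, -y, -z); pixel columns grow to the right and rows downward; lengths in m; the calibration is good to about 2 mm. A picture is of the moment at which its call begins: read the wrist's pose just before it. camera_params takes no time and is no camera call; for the wrist camera it gives the pose at the moment of the call.
- close_job(): hands the job in, once; it reports no verdict.
The state is a dict: "t": time; "q": joint angles; "dq": joint speeds; "joint_torque": joint torques, N m; "tool_pos": TCP position; "orientation": TCP orientation; "force": force on the tool from outside, world axes, zero at the start; "wrist_torque": the same for the moment, N m; "opening": finger opening in m.
Only numpy, scipy, OpenCV 4.12 (cv2) and the standard library are available. Lean on these libraries where they do the work, as an engineer would, in place of code of your own. Each camera call takes 0.05 s, during which the arm holds its last target.

## Working session

There is one attempt and no reset: what is moved stays moved. The work goes in short steps, Python scripts to look and compute and a tool call to move; the robot and the scene stay as the last step left them, time stands still between calls to the robot, and variables do not carry over. Pictures are saved under pics/ and viewed, and the job is handed in when it is done.

Besides the shell and the picture viewer there is one more tool, called in YAML: its name, and indented under it one key for each argument. play_rows: Moves the arm, as the interface text tells. Its arguments: {"type":"object","properties":{"increments":{"type":"array"},"jaw":{"type":"number"},"squeeze":{"type":"number"}},"required":["increments"]}

```bash
ls; mkdir -p pics; python3 - <<'E'
from plant import *
import cv2
s=read_state();print({k:s[k] for k in s if k in('t','tool_pos','orientation','opening','force')}, [k for k in s])
for n in("scene","top"):
    p,d=read_camera(n);cv2.imwrite(f"pics/{n}0.png",p)
    import numpy as np;np.save(f"pics/{n}0d.npy",d)
    print(n,camera_params(n))
E
```

```text
pics
{'t': 0.0, 'tool_pos': array([ 0.17826082, -0.57235487,  0.22860621]), 'orientation': array([-2.52918455e+00,  1.86153307e+00,  2.10392694e-03]), 'force': array([ 0.15653048,  0.51357835, -0.3381981 ]), 'opening': 0.09273317436013125} ['t', 'q', 'dq', 'joint_torque', 'tool_pos', 'orientation', 'force', 'wrist_torque', 'opening']
scene {'K': array([[428.66551463,   0.        , 254.78176898],
       [  0.        , 428.66551463, 202.88917067],
       [  0.        ,   0.        ,   1.        ]]), 'eye': array([ 1.16527474, -0.31550264,  0.77051583]), 'orientation': array([0.66272362, 0.3731071 , 1.00956623])}
top {'K': array([[393.67535331,   0.        , 252.3867525 ],
       [  0.        , 393.67535331, 189.9329445 ],
       [  0.        ,   0.        ,   1.        ]]), 'eye': array([ 4.41558612e-01, -4.50006618e-04,  9.99282239e-01]), 'orientation': array([ 0.13991291, -0.14637246, -1.56956578])}
```

View pics/scene0.png

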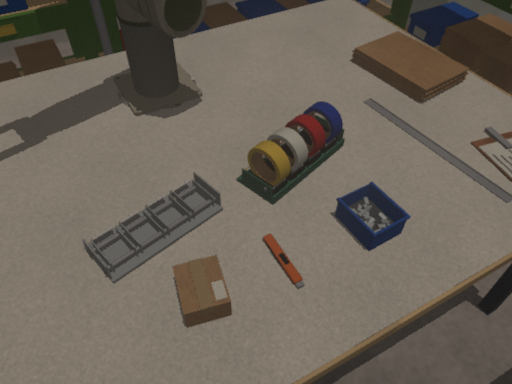

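View pics/top0.png

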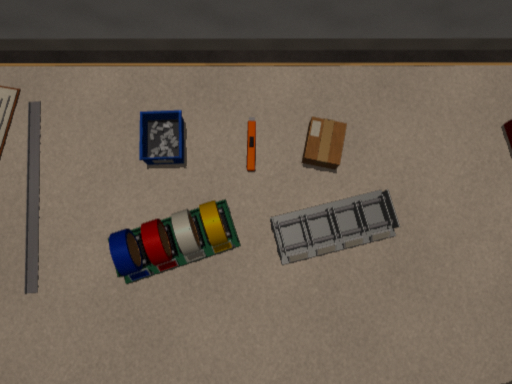

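The scene shows the full green rack at about (295,155) and the empty grey one at about (155,225). In the top view the green rack holds, left to right, blue (122,252), red (155,242), white (186,235) and yellow (214,226). The grey rack is at about (335,227) there. Next I'll measure.

```bash
cat > h.py <<'E'
from plant import *
import numpy as np, cv2
from scipy.spatial.transform import Rotation as R
def cloud(n,d,P=None):
    P=P or camera_params(n);K=P["K"];v,u=np.mgrid[0:384,0:512]
    c=np.stack([(u-K[0,2])/K[0,0]*d,-(v-K[1,2])/K[1,1]*d,-d],-1)
    return c@R.from_rotvec(P["orientation"]).as_matrix().T+P["eye"]
E
python3 - <<'E'
from h import *
import plant
print([k for k in dir(plant) if not k.startswith('_')])
try: print(tips_ahead)
except Exception as e: print(e)
im=cv2.imread("pics/top0.png");d=np.load("pics/top0d.npy");W=cloud("top",d)
print("table z",np.median(W[300:380,100:400,2]))
h=cv2.cvtColor(im,cv2.COLOR_BGR2HSV);H,S,V=[h[...,i].astype(int) for i in range(3)]
z=W[...,2]
box=np.zeros(z.shape,bool);box[195:285,100:242]=1
M={'blue':(H>100)&(H<130)&(S>120),'red':((H<8)|(H>172))&(S>120),'yellow':(H>15)&(H<35)&(S>120),'white':(S<60)&(V>90)}
C={}
for k,m in M.items():
    m=m&box&(z>0.08)&(z<0.14); p=W[m]
    t=p[p[:,2]>np.percentile(p[:,2],98)-0.006]
    (c,wh,a)=cv2.minAreaRect((p[:,:2]*1000).astype(np.float32))
    (c2,wh2,a2)=cv2.minAreaRect((t[:,:2]*1000).astype(np.float32))
    C[k]=np.array(c)
    print(k,len(p),np.round(c,1),np.round(wh,1),round(a,1),'| top',np.round(c2,1),np.round(wh2,1),len(t),'zmax',np.percentile(p[:,2],98).round(4), t[:,:2].mean(0).round(4))
a=C['blue']-C['yellow'];print("spacing",np.linalg.norm(a)/3,"yaw of +y",np.arctan2(-a[0],a[1]))
box=np.zeros(z.shape,bool);box[185:270,262:405]=1
m=box&(z>0.006)&(z<0.07)
n,l,st,_=cv2.connectedComponentsWithStats(m.astype(np.uint8));i=1+st[1:,4].argmax();p=W[l==i]
r=cv2.minAreaRect((p[:,:2]*1000).astype(np.float32));print("grey",r,p[:,2].max(), np.round(cv2.boxPoints(r),1).tolist())
box=np.zeros(z.shape,bool);box[195:285,100:242]=1
m=box&(H>40)&(H<90)&(S>70)&(z>0.003)&(z<0.06);p=W[m]
r=cv2.minAreaRect((p[:,:2]*1000).astype(np.float32));print("green",r)
cv2.imwrite("pics/crop0.png",cv2.resize(im[185:290,100:410],(775,262),interpolation=cv2.INTER_CUBIC))
E
```

```text
['IKError', 'camera_params', 'close_job', 'read_camera', 'read_state', 'tips_ahead']
0.011
table z 0.0009120606957643829
blue 795 [465.8 288. ] [96.8 38.8] 18.2 | top [468.5 288.6] [51.4 38. ] 322 zmax 0.1269 [0.4683 0.2886]
red 798 [484.1 235.2] [98.6 74.1] 18.0 | top [492.5 219.5] [50.8 38.3] 307 zmax 0.1271 [0.4912 0.2191]
yellow 746 [529.2 100.9] [100.7  67.3] 18.1 | top [533.3  87.1] [49.3 37.3] 293 zmax 0.1273 [0.5335 0.087 ]
white 646 [496.2 219.2] [ 91.6 177.3] 17.9 | top [512.1 150.8] [51.  37.5] 312 zmax 0.1272 [0.5129 0.1509]
spacing 65.83393199644293 yaw of +y 0.32682691584354545
grey ((532.891845703125, -204.08856201171875), (125.09856414794922, 299.49755859375), 13.885905265808105) 0.05924597230745787 [[436.20001220703125, -73.69999694824219], [508.1000061035156, -364.5], [629.5999755859375, -334.3999938964844], [557.7000122070312, -43.70000076293945]]
green ((495.2457580566406, 185.0163116455078), (119.11414337158203, 294.64154052734375), 18.164573669433594)
```

View pics/crop0.png

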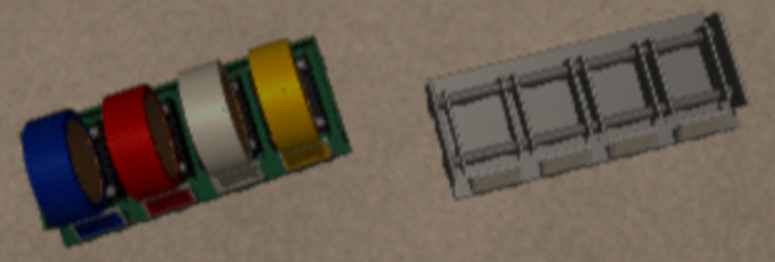

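```bash
cat >> h.py <<'E'
def plan(x,y,z,ang):
    """increments from now to TCP x,y,z (m), jaw axis along world angle ang (mod pi)"""
    s=read_state();T=R.from_rotvec(s["orientation"]).as_matrix()
    d=T.T@(np.array([x,y,z])-s["tool_pos"])*100
    g=T.T@np.array([np.cos(ang),np.sin(ang),0]);a=np.arctan2(g[1],g[0]);
    opts=[a,a+np.pi,a-np.pi]
    print("t",round(s["t"],2),"pos",s["tool_pos"].round(4),"jaw ang",round(np.arctan2(T[1,0],T[0,0]),3),"tool z",T[:,2].round(3),"q6",s["q"][5].round(3),"F",s["force"].round(1),"op",s["opening"].round(4))
    print(" move cm",d.round(2),"turn",np.round([o for o in opts if abs(o)<=np.pi],3))
E
python3 - <<'E'
from h import *
plan(.51,-.20,.33,np.pi/2+.242)
P=camera_params("wrist");s=read_state()
T=R.from_rotvec(s["orientation"]).as_matrix();print(T.T@(P["eye"]-s["tool_pos"]),T.T@R.from_rotvec(P["orientation"]).as_matrix(),P["K"])
E
```

```text
Traceback (most recent call last):
  File "h.py", line 14, in plan
    print("t",round(s["t"],2),"pos",s["tool_pos"].round(4),"jaw ang",round(np.arctan2(T[1,0],T[0,0]),3),"tool z",T[:,2].round(3),"q6",s["q"][5].round(3),"F",s["force"].round(1),"op",s["opening"].round(4))
                                                                                                                                                                                      ^^^^^^^^^^^^^^^^^^
AttributeError: 'float' object has no attribute 'round'
```

```bash
sed -i 's/s\["opening"\].round(4)/round(s["opening"],4)/; s/s\["q"\]\[5\].round(3)/np.round(s["q"][5],3)/' h.py
python3 - <<'E'
from h import *
plan(.51,-.20,.33,np.pi/2+.242)
P=camera_params("wrist");s=read_state()
T=R.from_rotvec(s["orientation"]).as_matrix();print(T.T@(P["eye"]-s["tool_pos"]),T.T@R.from_rotvec(P["orientation"]).as_matrix(),P["K"])
E
```

```text
t 0.1 pos [ 0.1783 -0.5724  0.2287] jaw ang -1.269 tool z [-0.     0.002 -1.   ] q6 -0.085 F [-0.5 -0.   0.3] op 0.0931
 move cm [-25.71 -42.75 -10.08] turn [-3.082  0.06 ]
[-8.46913820e-05 -7.41633011e-02 -1.55672052e-01] [[ 9.99999302e-01 -5.06674181e-04  1.06745164e-03]
 [-2.05297677e-04 -9.64160076e-01 -2.65321137e-01]
 [ 1.16362563e-03  2.65320733e-01 -9.64159507e-01]] [[287.67306148   0.         252.33870092]
 [  0.         287.67306148 192.67059844]
 [  0.           0.           1.        ]]
```

play_rows:
  increments:
    - [[0,0,-4,0],[-2.5,-4,-7,0],[-5,-8,-10,0],[-7.5,-12,-10,0.03],[-10,-16,-10,0.06]]
  jaw: 5.2

```text
t: 0.6
tool_pos: [0.2992, -0.4322, 0.3304]
orientation: [-2.471, 1.94, -0.002]
force: [1.3, -0.5, -0.5]
opening: 0.0576
```

play_rows:
  increments:
    - [[-2.5,-4.2,0,0],[-5,-8.4,0,0],[-7.5,-12.6,0,0],[-10,-16.8,0,0],[-12.5,-21,0,0]]

```text
t: 1.1
tool_pos: [0.4746, -0.2591, 0.3301]
orientation: [-2.471, 1.94, -0.001]
force: [-0.2, -0.5, -0.2]
opening: 0.052
```

```bash
python3 - <<'E'
from h import *
plan(.51,-.20,.33,np.pi/2+.242)
E
```

```text
t 1.1 pos [ 0.4746 -0.2591  0.3301] jaw ang -1.331 tool z [ 0.001 -0.    -1.   ] q6 0.737 F [-0.2 -0.5 -0.2] op 0.052
 move cm [-4.91 -4.84  0.01] turn [ 3.139e+00 -2.000e-03]
```

play_rows:
  increments:
    - [[-2.5,-2.5,0,0],[-4.9,-4.8,0,0],[-4.9,-4.8,0,0],[-4.9,-4.8,0,0]]

```text
t: 1.5
tool_pos: [0.5096, -0.1996, 0.3296]
orientation: [2.472, -1.937, -0.0]
force: [-1.0, 0.4, 0.1]
opening: 0.052
```

```bash
python3 - <<'E'
from h import *
plan(.51,-.20,.33,np.pi/2+.242)
P=camera_params("wrist");p,d=read_camera("wrist");np.save("pics/w1d.npy",d);cv2.imwrite("pics/w1.png",p)
W=cloud("wrist",d,P);np.save("pics/w1W.npy",W)
z=W[...,2];print(np.histogram(z[(z<.08)&(d>0)],bins=40,range=(-.01,.07)))
E
```

```text
t 1.5 pos [ 0.5096 -0.1996  0.3296] jaw ang -1.329 tool z [-0. -0. -1.] q6 0.863 F [-1.   0.4  0.1] op 0.052
 move cm [ 0.05 -0.03 -0.04] turn [ 3.141e+00 -1.000e-03]
(array([    0,     0,     0,   373, 29418, 70926,  6751,    72,   104,
        2320,  6255,   754,   296,   176,   235,   278,   342,   456,
         881,  1499,   690,   471,   769,   884,   533,   450,   682,
         906,   275,   231,   210,   499,  1902,   877,    58,    62,
          41,    42,    40,    42]), array([-0.01 , -0.008, -0.006, -0.004, -0.002,  0.   ,  0.002,  0.004,
        0.006,  0.008,  0.01 ,  0.012,  0.014,  0.016,  0.018,  0.02 ,
        0.022,  0.024,  0.026,  0.028,  0.03 ,  0.032,  0.034,  0.036,
        0.038,  0.04 ,  0.042,  0.044,  0.046,  0.048,  0.05 ,  0.052,
        0.054,  0.056,  0.058,  0.06 ,  0.062,  0.064,  0.066,  0.068,
        0.07 ]))
```

View pics/w1.png

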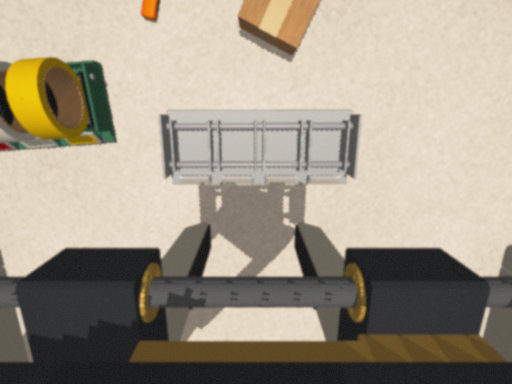

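The wrist view shows the whole grey rack, with end plates at columns 167 and 354 and bars at rows 125 and 163, empty and square to the jaws. I'll fit it in rack axes.

```bash
python3 - <<'E'
from h import *
W=np.load("pics/w1W.npy")[95:192,150:370].reshape(-1,3)
ep=W[(W[:,2]>.050)&(W[:,2]<.06)]
(c,wh,a)=cv2.minAreaRect((ep[:,:2]*1000).astype(np.float32));print("endplates",c,wh,a)
tr=W[(W[:,2]>.007)&(W[:,2]<.06)];r=cv2.minAreaRect((tr[:,:2]*1000).astype(np.float32));print("all",r)
# yaw from bars
for yaw in(np.deg2rad(a if a<45 else a-90),):
    print("yaw",yaw)
    ex=np.array([np.cos(yaw),np.sin(yaw)]);ey=np.array([-ex[1],ex[0]])
    q=np.c_[(W[:,:2]*1000-np.array(c))@ex,(W[:,:2]*1000-np.array(c))@ey,W[:,2]*1000]
    ch=q[(q[:,2]>40)&(q[:,2]<47)&(abs(q[:,1])<142)];h,e=np.histogram(ch[:,1],bins=np.arange(-146,148,4));print("cheeks y",[(int(e[i]),int(n)) for i,n in enumerate(h) if n>15]);print(' x',np.percentile(ch[:,0],[1,99]))
    b=q[(q[:,2]>25)&(q[:,2]<31)&(abs(q[:,1])<140)];h,e=np.histogram(b[:,0],bins=np.arange(-70,70,2));print("bars x",[(int(e[i]),int(n)) for i,n in enumerate(h) if n>15])
    for lo,hi in((-45,-18),(18,45)):
        bb=b[(b[:,0]>lo)&(b[:,0]<hi)];print(np.polyfit(bb[:,1],bb[:,0],1),len(bb))
E
```

```text
endplates (537.2681274414062, -203.22129821777344) (94.74314880371094, 296.29302978515625) 13.846098899841309
all ((531.1930541992188, -204.95468139648438), (119.5430679321289, 296.770263671875), 13.82932186126709)
yaw 0.2416600143589954
cheeks y [(-138, 27), (-134, 115), (-78, 115), (-66, 117), (-10, 51), (-6, 51), (2, 51), (6, 52), (58, 21), (62, 92), (74, 118), (130, 112), (134, 19)]
 x [-38.13495968  37.32219977]
bars x [(-62, 74), (-60, 58), (-58, 99), (-56, 19), (-34, 144), (-32, 157), (-30, 277), (-28, 153), (-26, 135), (26, 309), (28, 152), (30, 152), (32, 310)]
[-7.56961783e-04 -2.90980880e+01] 892
[-9.23180970e-04  3.00428753e+01] 968
```

```bash
python3 - <<'E'
from h import *
plan(.48,.17,.33,np.pi/2+.316)
E
```

```text
t 1.55 pos [ 0.5093 -0.2004  0.3298] jaw ang -1.331 tool z [-0.    -0.001 -1.   ] q6 0.863 F [-0.  -0.8  0.6] op 0.0518
 move cm [-36.67  -5.96  -0.04] turn [ 3.066 -0.076]
```

play_rows:
  increments:
    - [[-4,-0.7,0,0],[-8.5,-1.4,0,-0.02],[-13,-2.1,0,-0.04],[-17.5,-2.8,0,-0.06],[-22,-3.5,0,-0.076]]

```text
t: 2.05
tool_pos: [0.4904, 0.0217, 0.3297]
orientation: [2.541, -1.846, 0.001]
force: [0.5, 0.3, -0.2]
opening: 0.0521
```

play_rows:
  increments:
    - [[-4,0,0,0],[-8,0,0,0],[-12,0,0,0],[-14.5,-1,0,0],[-14.5,-1,0,0]]

```text
t: 2.55
tool_pos: [0.4549, 0.164, 0.3295]
orientation: [-2.543, 1.845, -0.001]
force: [0.1, -0.8, -0.8]
opening: 0.052
```

```bash
python3 - <<'E'
from h import *
plan(.48,.17,.33,np.pi/2+.316)
P=camera_params("wrist");p,d=read_camera("wrist");cv2.imwrite("pics/w2.png",p)
W=cloud("wrist",d,P);z=W[...,2]
h=cv2.cvtColor(p,cv2.COLOR_BGR2HSV);H,S,V=[h[...,i].astype(int) for i in range(3)]
m0=(d>0)&(z>.112)&(z<.14)
np.save("pics/w2W.npy",W)
M={'blue':(H>100)&(H<130)&(S>120),'red':((H<8)|(H>172))&(S>120),'yellow':(H>15)&(H<35)&(S>120),'white':(S<60)&(V>120)}
for k,m in M.items():
    m=(m&m0).astype(np.uint8);n,l,st,_=cv2.connectedComponentsWithStats(m);
    if n<2: print(k,'none');continue
    t=W[l==1+st[1:,4].argmax()];zt=np.percentile(t[:,2],98);t=t[t[:,2]>zt-.006]
    print(k,len(t),cv2.minAreaRect((t[:,:2]*1000).astype(np.float32)),zt)
E
```

```text
t 2.55 pos [0.4549 0.164  0.3295] jaw ang -1.255 tool z [ 0. -0. -1.] q6 1.495 F [ 0.1 -0.8 -0.8] op 0.052
 move cm [ 0.21 -2.57 -0.05] turn [ 3.141 -0.   ]
blue 1115 ((468.2026062011719, 289.38861083984375), (48.82524490356445, 37.272315979003906), 18.09585189819336) 0.12587383860261728
red 1122 ((492.5447998046875, 220.71670532226562), (49.92338562011719, 38.33917236328125), 18.103551864624023) 0.1258586411620392
yellow 1140 ((534.506591796875, 88.51675415039062), (49.90567398071289, 38.33163070678711), 18.515256881713867) 0.12563854394863463
white 1133 ((512.6846923828125, 151.30905151367188), (50.17692184448242, 37.31607437133789), 18.287992477416992) 0.12559706283911543
```

View pics/w2.png

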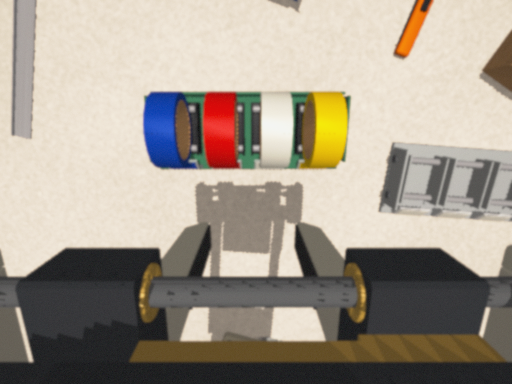

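Wrist and top views agree within 1.5 mm, and the order is confirmed as blue (167,130), red (222,130), white (277,130), yellow (325,130). I'll take yellow first so no roll passes over another.

```bash
python3 - <<'E'
from h import *
plan(.5342,.088,.20,np.pi/2+.316)
E
```

```text
t 2.6 pos [0.4551 0.1625 0.3294] jaw ang -1.256 tool z [-0.    -0.001 -1.   ] q6 1.493 F [ 0.2  0.1 -0.2] op 0.0522
 move cm [ 9.52 -5.21 12.95] turn [ 3.141e+00 -1.000e-03]
```

play_rows:
  increments:
    - [[3,-1.7,2.5,0],[6,-3.4,5.5,0],[9.5,-5.2,9,0],[9.5,-5.2,12.9,0],[9.5,-5.2,12.9,0]]
  jaw: 4.8

```text
t: 3.1
tool_pos: [0.5306, 0.0847, 0.1937]
orientation: [2.531, -1.846, -0.012]
force: [-1.0, -0.2, -0.6]
opening: 0.048
```

```bash
python3 - <<'E'
from h import *
plan(.5342,.088,.1095,np.pi/2+.316)
E
```

```text
t 3.1 pos [0.5306 0.0847 0.1937] jaw ang -1.26 tool z [-0.012 -0.003 -1.   ] q6 1.324 F [-1.  -0.2 -0.6] op 0.048
 move cm [-0.19 -0.55  8.42] turn [ 3.136 -0.005]
```

play_rows:
  increments:
    - [[-0.2,-0.5,0,-0.005],[-0.2,-0.5,0,-0.005],[-0.2,-0.5,0,-0.005]]

```text
t: 3.4
tool_pos: [0.5358, 0.0884, 0.1961]
orientation: [2.538, -1.84, -0.008]
force: [0.8, -0.0, -0.6]
opening: 0.0483
```

```bash
python3 - <<'E'
from h import *
plan(.5342,.088,.1095,np.pi/2+.316)
E
```

```text
t 3.4 pos [0.5358 0.0884 0.1961] jaw ang -1.255 tool z [-0.008 -0.002 -1.   ] q6 1.325 F [ 0.8 -0.  -0.6] op 0.0483
 move cm [-0.01  0.09  8.67] turn [-3.141  0.   ]
```

play_rows:
  increments:
    - [[0,0.1,2.5,0],[0,0.1,5.5,0],[0,0.1,7.5,0],[0,0.1,8.6,0],[0,0.1,8.65,0]]

```text
t: 3.9
tool_pos: [0.5338, 0.0882, 0.1094]
orientation: [2.538, -1.839, -0.009]
force: [0.3, -0.2, 0.7]
opening: 0.0482
```

```bash
python3 - <<'E'
from h import *
plan(.5342,.088,.1095,np.pi/2+.316)
E
```

```text
t 3.9 pos [0.5338 0.0882 0.1094] jaw ang -1.254 tool z [-0.009 -0.002 -1.   ] q6 1.325 F [ 0.3 -0.2  0.7] op 0.0482
 move cm [ 0.03 -0.03 -0.01] turn [-3.141e+00  1.000e-03]
```

Close on yellow, then lift.

play_rows:
  increments:
    - [[0,0,0,0],[0,0,0,0],[0,0,0,0],[0,0,0,0],[0,0,0,0]]
  jaw: 3.0
  squeeze: 20

```text
t: 4.4
tool_pos: [0.535, 0.0884, 0.1113]
orientation: [2.54, -1.84, -0.006]
force: [-0.1, 0.7, 6.2]
opening: 0.0376
```

play_rows:
  increments:
    - [[0,0,-1,0],[0,0,-3,0],[0,0,-6,0],[0,0,-9,0],[0,0,-12,0]]

```text
t: 4.9
tool_pos: [0.5354, 0.0885, 0.2328]
orientation: [2.54, -1.84, -0.006]
force: [0.5, -0.5, -1.9]
opening: 0.0382
```

play_rows:
  increments:
    - [[0,0,-0.5,0],[0,0,-0.5,0],[0,0,-0.5,0]]

```text
t: 5.2
tool_pos: [0.5346, 0.0885, 0.2361]
orientation: [2.538, -1.839, -0.009]
force: [0.3, -0.5, -3.1]
opening: 0.0377
```

```bash
python3 - <<'E'
from h import *
plan(.5626,-.305,.24,np.pi/2+.2417)
p,d=read_camera("scene");cv2.imwrite("pics/s3.png",p)
E
```

```text
t 5.2 pos [0.5346 0.0885 0.2361] jaw ang -1.254 tool z [-0.009 -0.002 -1.   ] q6 1.325 F [ 0.3 -0.5 -3.1] op 0.0377
 move cm [38.26  9.6  -0.33] turn [-3.066  0.075]
```

View pics/s3.png

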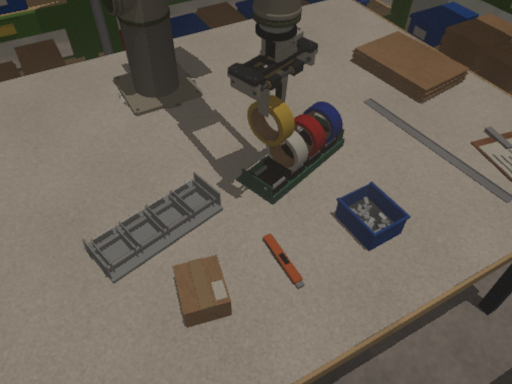

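Yellow is held at (270,120) and hangs clear of the others. Next, carry it to the rightmost bay.

play_rows:
  increments:
    - [[1.5,0.4,-0.3,0],[4.5,1.1,-0.3,0],[8.5,2.1,-0.3,0.02],[12.5,3.1,-0.3,0.04],[16.5,4.1,-0.3,0.06]]

```text
t: 5.75
tool_pos: [0.5458, -0.0833, 0.2374]
orientation: [2.48, -1.914, -0.013]
force: [1.1, 0.3, -2.3]
opening: 0.0378
```

play_rows:
  increments:
    - [[4,0.9,0,0],[8,1.8,0,0.01],[12,2.7,0,0.02],[15,3.4,0,0.02],[15,3.4,0,0.02]]

```text
t: 6.25
tool_pos: [0.5492, -0.2415, 0.2357]
orientation: [2.454, -1.943, -0.016]
force: [-0.1, -0.2, -3.1]
opening: 0.0378
```

```bash
python3 - <<'E'
from h import *
plan(.5626,-.305,.24,np.pi/2+.2417)
E
```

```text
t 6.25 pos [ 0.5492 -0.2415  0.2357] jaw ang -1.339 tool z [-0.015 -0.002 -1.   ] q6 0.845 F [-0.1 -0.2 -3.1] op 0.0378
 move cm [ 6.48  0.16 -0.43] turn [ 3.132 -0.01 ]
```

play_rows:
  increments:
    - [[2.5,0.1,-0.3,-0.005],[5,0.1,-0.3,-0.01],[6.5,0.15,-0.3,-0.01],[6.5,0.15,-0.3,-0.01],[6.5,0.15,-0.3,-0.01]]

```text
t: 6.75
tool_pos: [0.5624, -0.3045, 0.2379]
orientation: [2.464, -1.931, -0.019]
force: [1.4, 0.6, -2.4]
opening: 0.0373
```

```bash
python3 - <<'E'
from h import *
plan(.5626,-.305,.113,np.pi/2+.2417)
E
```

```text
t 6.75 pos [ 0.5624 -0.3045  0.2379] jaw ang -1.329 tool z [-0.016 -0.001 -1.   ] q6 0.759 F [ 1.4  0.6 -2.4] op 0.0373
 move cm [ 0.09 -0.21 12.49] turn [ 3.141 -0.   ]
```

play_rows:
  increments:
    - [[0.1,-0.2,2,0],[0.1,-0.2,5,0],[0.1,-0.2,8,0],[0.1,-0.2,10.5,0],[0.1,-0.2,11,0]]

```text
t: 7.25
tool_pos: [0.5606, -0.3022, 0.1237]
orientation: [2.465, -1.929, -0.03]
force: [-0.7, 0.8, -2.5]
opening: 0.0381
```

play_rows:
  increments:
    - [[0,0,0.4,0],[0,0,0.8,0],[0,0,1.2,0],[0,0,1.4,0],[0,0,1.4,0]]

```text
t: 7.75
tool_pos: [0.5618, -0.3026, 0.1117]
orientation: [2.466, -1.93, -0.024]
force: [2.3, 2.3, 3.2]
opening: 0.038
```

```bash
python3 - <<'E'
from h import *
plan(.5626,-.305,.111,np.pi/2+.2417)
E
```

```text
t 7.75 pos [ 0.5618 -0.3026  0.1117] jaw ang -1.328 tool z [-0.018  0.002 -1.   ] q6 0.761 F [2.3 2.3 3.2] op 0.038
 move cm [ 0.26 -0.02  0.07] turn [-3.141e+00  1.000e-03]
```

Contact felt on the bars. Release to 4.8 cm and look.

play_rows:
  increments:
    - [[0,0,0,0],[0,0,0,0],[0,0,0,0]]
  jaw: 4.8

```text
t: 8.05
tool_pos: [0.5618, -0.3029, 0.1121]
orientation: [2.466, -1.93, -0.023]
force: [-0.3, 0.5, 0.0]
opening: 0.0478
```

play_rows:
  increments:
    - [[0,0,-1,0],[0,0,-3,0],[0,0,-7,0],[0,0,-11,0],[0,0,-12,0]]

```text
t: 8.55
tool_pos: [0.5661, -0.3044, 0.2392]
orientation: [2.466, -1.931, -0.009]
force: [1.2, -1.2, 1.8]
opening: 0.0481
```

```bash
python3 - <<'E'
from h import *
plan(.5125,.1511,.24,np.pi/2+.316)
p,d=read_camera("scene");cv2.imwrite("pics/s4.png",p)
E
```

```text
t 8.55 pos [ 0.5661 -0.3044  0.2392] jaw ang -1.328 tool z [-0.011 -0.004 -1.   ] q6 0.76 F [ 1.2 -1.2  1.8] op 0.0481
 move cm [-45.5   -5.73  -0.19] turn [ 3.068 -0.073]
```

View pics/s4.png

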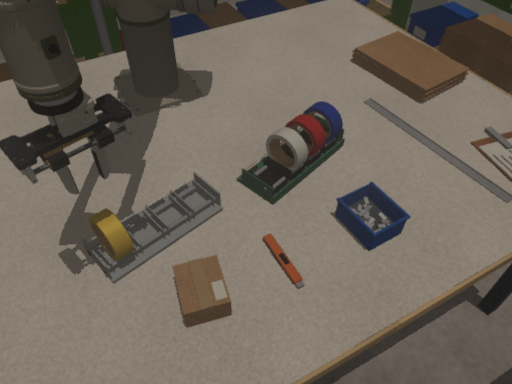

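Yellow stands at (111,234) in the rightmost bay. Now white.

play_rows:
  increments:
    - [[-4,-0.6,-0.2,0],[-8.5,-1.1,-0.2,-0.02],[-13,-1.7,-0.2,-0.04],[-17.5,-2.2,-0.2,-0.06],[-22,-2.8,-0.2,-0.073]]

```text
t: 9.1
tool_pos: [0.5393, -0.0824, 0.239]
orientation: [2.535, -1.839, -0.013]
force: [0.5, 0.3, -0.4]
opening: 0.0479
```

play_rows:
  increments:
    - [[-4,-0.2,0,0],[-8.5,-0.5,0,0],[-13,-0.8,0,0],[-17.5,-1.1,0,0],[-17.5,-1.1,0,0]]

```text
t: 9.6
tool_pos: [0.4934, 0.0919, 0.238]
orientation: [2.54, -1.832, -0.016]
force: [-0.5, -0.6, -0.0]
opening: 0.0479
```

```bash
python3 - <<'E'
from h import *
plan(.5125,.1511,.24,np.pi/2+.316)
E
```

```text
t 9.6 pos [0.4934 0.0919 0.238 ] jaw ang -1.25 tool z [-0.014 -0.002 -1.   ] q6 1.332 F [-0.5 -0.6 -0. ] op 0.0479
 move cm [-5.02 -3.68 -0.24] turn [-3.137  0.005]
```

play_rows:
  increments:
    - [[-2.5,-1.8,-0.2,0.005],[-5,-3.7,-0.2,0.005],[-5,-3.7,-0.2,0.005],[-5,-3.7,-0.2,0.005]]

```text
t: 10.0
tool_pos: [0.5124, 0.1506, 0.2385]
orientation: [2.535, -1.836, -0.018]
force: [-0.8, -0.4, -0.7]
opening: 0.0476
```

```bash
python3 - <<'E'
from h import *
plan(.5125,.1511,.111,np.pi/2+.316)
E
```

```text
t 10.0 pos [0.5124 0.1506 0.2385] jaw ang -1.254 tool z [-0.016 -0.003 -1.   ] q6 1.443 F [-0.8 -0.4 -0.7] op 0.0476
 move cm [-0.02 -0.23 12.75] turn [-3.141e+00  1.000e-03]
```

play_rows:
  increments:
    - [[0,-0.2,3,0],[0,-0.2,7,0],[0,-0.2,10.5,0],[0,-0.2,12.5,0],[0,-0.2,12.8,0]]

```text
t: 10.5
tool_pos: [0.5095, 0.1488, 0.1067]
orientation: [2.529, -1.835, -0.025]
force: [-0.6, 0.1, -0.8]
opening: 0.0479
```

```bash
python3 - <<'E'
from h import *
plan(.5125,.1511,.110,np.pi/2+.316)
E
```

```text
t 10.5 pos [0.5095 0.1488 0.1067] jaw ang -1.255 tool z [-0.023 -0.004 -1.   ] q6 1.443 F [-0.6  0.1 -0.8] op 0.0479
 move cm [-0.13 -0.35 -0.34] turn [ 3.141 -0.   ]
```

play_rows:
  increments:
    - [[-0.1,-0.3,-0.2,0],[-0.1,-0.3,-0.2,0]]

```text
t: 10.7
tool_pos: [0.5131, 0.1502, 0.11]
orientation: [2.529, -1.836, -0.023]
force: [0.6, -0.2, -0.1]
opening: 0.048
```

play_rows:
  increments:
    - [[0,0,0,0],[0,0,0,0],[0,0,0,0],[0,0,0,0]]
  jaw: 3.0
  squeeze: 20

```text
t: 11.1
tool_pos: [0.5144, 0.1505, 0.1117]
orientation: [2.531, -1.837, -0.019]
force: [0.4, -0.1, 5.7]
opening: 0.0378
```

play_rows:
  increments:
    - [[0,0,-1,0],[0,0,-3,0],[0,0,-7,0],[0,0,-11,0],[0,0,-13,0]]

```text
t: 11.6
tool_pos: [0.5179, 0.1513, 0.2463]
orientation: [2.534, -1.839, -0.014]
force: [0.3, -0.4, -1.5]
opening: 0.0378
```

play_rows:
  increments:
    - [[0,0,0,0],[0,0,0,0],[0,0,0,0]]

```text
t: 11.9
tool_pos: [0.5169, 0.1511, 0.2445]
orientation: [2.533, -1.838, -0.017]
force: [-0.0, 0.4, -1.3]
opening: 0.0377
```

```bash
python3 - <<'E'
from h import *
plan(.5459,-.237,.24,np.pi/2+.2417)
E
```

```text
t 11.9 pos [0.5169 0.1511 0.2445] jaw ang -1.256 tool z [-0.016 -0.003 -1.   ] q6 1.445 F [-0.   0.4 -1.3] op 0.0377
 move cm [37.8   9.27  0.54] turn [-3.068  0.073]
```

play_rows:
  increments:
    - [[1.5,0.4,0,0],[4.5,1.1,0,0],[8.5,2.1,0,0.02],[12.5,3.1,0,0.04],[16.5,4.1,0,0.06]]

```text
t: 12.4
tool_pos: [0.5279, -0.0206, 0.243]
orientation: [2.474, -1.913, -0.02]
force: [1.0, 0.1, -3.1]
opening: 0.038
```

play_rows:
  increments:
    - [[4,0.9,0,0],[8,1.7,0,0.005],[12,2.5,0,0.01],[15,3,0,0.01],[15,3,0,0.01]]

```text
t: 12.9
tool_pos: [0.5351, -0.1776, 0.2413]
orientation: [2.458, -1.929, -0.024]
force: [-0.6, 0.8, -2.2]
opening: 0.0377
```

```bash
python3 - <<'E'
from h import *
plan(.5459,-.237,.24,np.pi/2+.2417)
E
```

```text
t 12.9 pos [ 0.5351 -0.1776  0.2413] jaw ang -1.331 tool z [-0.022 -0.004 -1.   ] q6 0.927 F [-0.6  0.8 -2.2] op 0.0377
 move cm [6.03 0.36 0.12] turn [ 3.14e+00 -1.00e-03]
```

play_rows:
  increments:
    - [[2.5,0.1,0,0],[5,0.3,0,0],[6,0.4,0,0],[6,0.4,0,0],[6,0.4,0,0]]

```text
t: 13.4
tool_pos: [0.5451, -0.2359, 0.2406]
orientation: [2.459, -1.929, -0.026]
force: [0.3, 0.3, -2.5]
opening: 0.0376
```

```bash
python3 - <<'E'
from h import *
plan(.5469,-.237,.113,np.pi/2+.2417)
E
```

```text
t 13.4 pos [ 0.5451 -0.2359  0.2406] jaw ang -1.331 tool z [-0.023 -0.003 -1.   ] q6 0.844 F [ 0.3  0.3 -2.5] op 0.0376
 move cm [ 0.19 -0.45 12.75] turn [ 3.14e+00 -1.00e-03]
```

play_rows:
  increments:
    - [[0.2,-0.4,2,0],[0.2,-0.4,5,0],[0.2,-0.5,8.5,0],[0.2,-0.5,11,0],[0.2,-0.5,11.5,0]]

```text
t: 13.9
tool_pos: [0.5453, -0.2343, 0.1214]
orientation: [2.459, -1.927, -0.037]
force: [-0.2, 0.1, -1.9]
opening: 0.0375
```

```bash
python3 - <<'E'
from h import *
plan(.5469,-.237,.111,np.pi/2+.2417)
E
```

```text
t 13.9 pos [ 0.5453 -0.2343  0.1214] jaw ang -1.329 tool z [-0.029  0.001 -1.   ] q6 0.848 F [-0.2  0.1 -1.9] op 0.0375
 move cm [ 0.31 -0.12  1.03] turn [-3.141  0.   ]
```

play_rows:
  increments:
    - [[0.2,-0.1,0.3,0],[0.3,-0.1,0.7,0],[0.3,-0.1,1.1,0],[0.3,-0.1,1.2,0],[0.3,-0.1,1.2,0]]

```text
t: 14.4
tool_pos: [0.548, -0.2374, 0.1125]
orientation: [2.46, -1.927, -0.032]
force: [-4.1, 3.0, 8.9]
opening: 0.0375
```

play_rows:
  increments:
    - [[0,0,0,0],[0,0,0,0],[0,0,0,0]]
  jaw: 4.8

```text
t: 14.7
tool_pos: [0.5485, -0.2377, 0.1133]
orientation: [2.46, -1.927, -0.03]
force: [-0.3, 0.5, -0.4]
opening: 0.0479
```

play_rows:
  increments:
    - [[0,0,-1,0],[0,0,-3,0],[0,0,-7,0],[0,0,-11,0],[0,0,-12.5,0]]

```text
t: 15.2
tool_pos: [0.5535, -0.2385, 0.2442]
orientation: [2.461, -1.928, -0.018]
force: [0.6, -0.2, 1.1]
opening: 0.048
```

```bash
python3 - <<'E'
from h import *
plan(.4925,.2203,.24,np.pi/2+.316)
p,d=read_camera("scene");cv2.imwrite("pics/s5.png",p[:, :400])
E
```

```text
t 15.2 pos [ 0.5535 -0.2385  0.2442] jaw ang -1.329 tool z [-0.018 -0.005 -1.   ] q6 0.845 F [ 0.6 -0.2  1.1] op 0.048
 move cm [-46.01  -5.06   0.32] turn [ 3.067 -0.074]
```

View pics/s5.png

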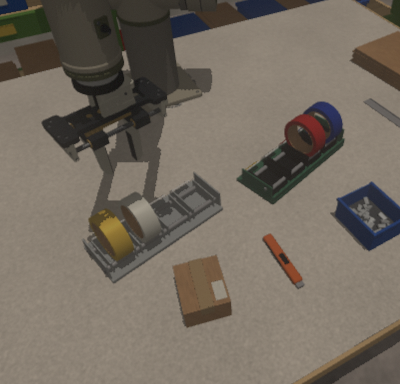

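White stands at (140,215) beside yellow, which hasn't moved. Now red.

play_rows:
  increments:
    - [[-4,-0.5,0,0],[-8.5,-1,0,-0.02],[-13,-1.5,0,-0.04],[-17.5,-2,0,-0.06],[-22,-2.5,0,-0.074]]

```text
t: 15.75
tool_pos: [0.5244, -0.0175, 0.243]
orientation: [2.531, -1.835, -0.019]
force: [0.9, 0.9, 1.2]
opening: 0.0479
```

play_rows:
  increments:
    - [[-4,-0.2,0,0],[-8.5,-0.4,0,0],[-13,-0.6,0,0],[-17.5,-0.8,0,0],[-17.5,-0.8,0,0]]

```text
t: 16.25
tool_pos: [0.4754, 0.1557, 0.2417]
orientation: [2.536, -1.828, -0.023]
force: [0.8, -0.7, -0.0]
opening: 0.0481
```

```bash
python3 - <<'E'
from h import *
plan(.4925,.2203,.24,np.pi/2+.316)
E
```

```text
t 16.25 pos [0.4754 0.1557 0.2417] jaw ang -1.249 tool z [-0.021 -0.004 -1.   ] q6 1.463 F [ 0.8 -0.7 -0. ] op 0.0481
 move cm [-5.59 -3.66  0.11] turn [-3.136  0.005]
```

play_rows:
  increments:
    - [[-2.8,-1.8,0,0.005],[-5.6,-3.7,0,0.005],[-5.6,-3.7,0,0.005],[-5.6,-3.7,0,0.005],[-5.6,-3.7,0,0.005]]

```text
t: 16.75
tool_pos: [0.4927, 0.2194, 0.2403]
orientation: [2.529, -1.835, -0.024]
force: [0.8, 0.1, -0.0]
opening: 0.0476
```

```bash
python3 - <<'E'
from h import *
plan(.4925,.2203,.111,np.pi/2+.316)
E
```

```text
t 16.75 pos [0.4927 0.2194 0.2403] jaw ang -1.255 tool z [-0.022 -0.005 -1.   ] q6 1.577 F [ 0.8  0.1 -0. ] op 0.0476
 move cm [-0.06 -0.3  12.93] turn [ 3.141 -0.   ]
```

play_rows:
  increments:
    - [[-0.1,-0.3,3,0],[-0.1,-0.3,7,0],[-0.1,-0.3,10.5,0],[-0.1,-0.4,12.5,0],[-0.1,-0.4,12.8,0]]

```text
t: 17.25
tool_pos: [0.4911, 0.219, 0.1088]
orientation: [2.524, -1.834, -0.029]
force: [-0.3, -0.2, 0.5]
opening: 0.0484
```

```bash
python3 - <<'E'
from h import *
plan(.4925,.2203,.110,np.pi/2+.316)
E
```

```text
t 17.25 pos [0.4911 0.219  0.1088] jaw ang -1.257 tool z [-0.028 -0.007 -1.   ] q6 1.578 F [-0.3 -0.2  0.5] op 0.0484
 move cm [-0.08 -0.17 -0.13] turn [ 3.14e+00 -2.00e-03]
```

play_rows:
  increments:
    - [[-0.1,-0.1,0,0],[-0.1,-0.1,0,0]]

```text
t: 17.45
tool_pos: [0.4925, 0.2199, 0.11]
orientation: [2.524, -1.835, -0.027]
force: [0.5, 0.0, 0.5]
opening: 0.048
```

play_rows:
  increments:
    - [[0,0,0,0],[0,0,0,0],[0,0,0,0],[0,0,0,0]]
  jaw: 3.0
  squeeze: 20

```text
t: 17.85
tool_pos: [0.4937, 0.2202, 0.1117]
orientation: [2.526, -1.837, -0.024]
force: [1.1, -0.8, 6.5]
opening: 0.0376
```

play_rows:
  increments:
    - [[0,0,-1,0],[0,0,-3,0],[0,0,-7,0],[0,0,-11,0],[0,0,-13,0]]

```text
t: 18.35
tool_pos: [0.4979, 0.2215, 0.2464]
orientation: [2.53, -1.839, -0.02]
force: [1.1, -0.2, -2.2]
opening: 0.0379
```

play_rows:
  increments:
    - [[0,0,0,0],[0,0,0,0],[0,0,0,0]]

```text
t: 18.65
tool_pos: [0.497, 0.2212, 0.2444]
orientation: [2.528, -1.837, -0.023]
force: [-0.3, -0.8, -2.2]
opening: 0.0376
```

```bash
python3 - <<'E'
from h import *
plan(.5301,-.169,.24,np.pi/2+.2417)
E
```

```text
t 18.65 pos [0.497  0.2212 0.2444] jaw ang -1.257 tool z [-0.021 -0.005 -1.   ] q6 1.58 F [-0.3 -0.8 -2.2] op 0.0376
 move cm [38.14  8.88  0.56] turn [-3.07   0.072]
```

play_rows:
  increments:
    - [[1.5,0.4,0,0],[4.5,1.1,0,0],[8.5,2,0,0.02],[12.5,3,0,0.04],[16.5,3.9,0,0.06]]

```text
t: 19.15
tool_pos: [0.5095, 0.05, 0.2432]
orientation: [2.469, -1.911, -0.025]
force: [0.6, 0.5, -2.7]
opening: 0.0381
```

play_rows:
  increments:
    - [[4,0.8,0,0],[8,1.6,0,0.005],[12,2.4,0,0.01],[15,2.8,0,0.01],[15,2.8,0,0.01]]

```text
t: 19.65
tool_pos: [0.5187, -0.1064, 0.2418]
orientation: [2.453, -1.928, -0.028]
force: [-0.2, 0.1, -2.6]
opening: 0.0376
```

```bash
python3 - <<'E'
from h import *
plan(.5301,-.169,.24,np.pi/2+.2417)
E
```

```text
t 19.65 pos [ 0.5187 -0.1064  0.2418] jaw ang -1.332 tool z [-0.028 -0.006 -1.   ] q6 1.042 F [-0.2  0.1 -2.6] op 0.0376
 move cm [6.35 0.36 0.18] turn [ 3.139e+00 -3.000e-03]
```

play_rows:
  increments:
    - [[2.5,0.1,0,0],[5,0.3,0,0],[6.4,0.4,0,0],[6.4,0.4,0,0],[6.4,0.4,0,0]]

```text
t: 20.15
tool_pos: [0.5295, -0.1689, 0.2412]
orientation: [2.453, -1.928, -0.031]
force: [0.1, 0.8, -2.0]
opening: 0.0379
```

```bash
python3 - <<'E'
from h import *
plan(.5301,-.169,.113,np.pi/2+.2417)
E
```

```text
t 20.15 pos [ 0.5295 -0.1689  0.2412] jaw ang -1.332 tool z [-0.029 -0.005 -1.   ] q6 0.942 F [ 0.1  0.8 -2. ] op 0.0379
 move cm [ 0.05 -0.43 12.81] turn [ 3.138e+00 -3.000e-03]
```

play_rows:
  increments:
    - [[0.1,-0.4,2,0],[0.1,-0.4,5,0],[0.1,-0.5,8.5,0],[0.1,-0.5,11,0],[0.1,-0.5,11.5,0]]

```text
t: 20.65
tool_pos: [0.5287, -0.1668, 0.1221]
orientation: [2.453, -1.925, -0.041]
force: [-1.1, -0.4, -2.2]
opening: 0.0378
```

```bash
python3 - <<'E'
from h import *
plan(.5306,-.169,.111,np.pi/2+.2417)
E
```

```text
t 20.65 pos [ 0.5287 -0.1668  0.1221] jaw ang -1.331 tool z [-0.035 -0.002 -0.999] q6 0.946 F [-1.1 -0.4 -2.2] op 0.0378
 move cm [ 0.27 -0.17  1.11] turn [ 3.14e+00 -2.00e-03]
```

play_rows:
  increments:
    - [[0.2,-0.1,0.3,0],[0.2,-0.1,0.7,0],[0.2,-0.1,1.1,0],[0.2,-0.1,1.2,0],[0.2,-0.1,1.2,0]]

```text
t: 21.15
tool_pos: [0.531, -0.1688, 0.1118]
orientation: [2.454, -1.926, -0.037]
force: [1.5, 1.6, 4.7]
opening: 0.0378
```

play_rows:
  increments:
    - [[0,0,0,0],[0,0,0,0],[0,0,0,0]]
  jaw: 4.8

```text
t: 21.45
tool_pos: [0.5308, -0.1689, 0.1117]
orientation: [2.454, -1.926, -0.037]
force: [0.9, -0.5, 0.1]
opening: 0.0478
```

play_rows:
  increments:
    - [[0,0,-1,0],[0,0,-3,0],[0,0,-7,0],[0,0,-11,0],[0,0,-12.5,0]]

```text
t: 21.95
tool_pos: [0.5367, -0.1693, 0.2423]
orientation: [2.455, -1.927, -0.027]
force: [0.5, 0.1, 0.6]
opening: 0.0476
```

```bash
python3 - <<'E'
from h import *
plan(.4683,.2891,.24,np.pi/2+.316)
p,d=read_camera("scene");cv2.imwrite("pics/s6.png",p[:, :400])
E
```

```text
t 21.95 pos [ 0.5367 -0.1693  0.2423] jaw ang -1.331 tool z [-0.026 -0.005 -1.   ] q6 0.944 F [0.5 0.1 0.6] op 0.0476
 move cm [-46.15  -4.24   0.16] turn [ 3.065 -0.076]
```

View pics/s6.png

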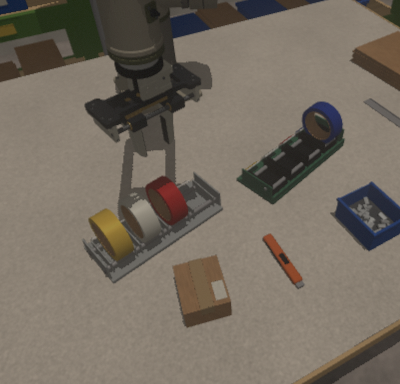

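Red stands at (166,201). Blue is the last one.

play_rows:
  increments:
    - [[-4,-0.4,0,0],[-8.5,-0.8,0,-0.02],[-13,-1.2,0,-0.04],[-17.5,-1.6,0,-0.06],[-22,-2,0,-0.076]]

```text
t: 22.5
tool_pos: [0.5032, 0.0505, 0.2413]
orientation: [2.527, -1.832, -0.028]
force: [0.4, 0.0, 0.0]
opening: 0.0481
```

play_rows:
  increments:
    - [[-4,-0.2,0,0],[-8.5,-0.4,0,0],[-13,-0.6,0,0],[-17.5,-0.8,0,0],[-17.5,-0.8,0,0]]

```text
t: 23.0
tool_pos: [0.4539, 0.2235, 0.24]
orientation: [2.531, -1.825, -0.032]
force: [-0.8, -0.5, 0.4]
opening: 0.048
```

```bash
python3 - <<'E'
from h import *
plan(.4683,.2891,.24,np.pi/2+.316)
E
```

```text
t 23.0 pos [0.4539 0.2235 0.24  ] jaw ang -1.249 tool z [-0.029 -0.005 -1.   ] q6 1.602 F [-0.8 -0.5  0.4] op 0.048
 move cm [-5.77 -3.43 -0.07] turn [-3.136  0.005]
```

play_rows:
  increments:
    - [[-2.8,-1.7,0,0.005],[-5.7,-3.4,0,0.005],[-5.8,-3.4,0,0.005],[-5.8,-3.4,0,0.005],[-5.8,-3.4,0,0.005]]

```text
t: 23.5
tool_pos: [0.4677, 0.2881, 0.2385]
orientation: [2.525, -1.831, -0.032]
force: [-0.3, 0.7, -0.2]
opening: 0.0478
```

```bash
python3 - <<'E'
from h import *
plan(.4683,.2891,.111,np.pi/2+.316)
E
```

```text
t 23.5 pos [0.4677 0.2881 0.2385] jaw ang -1.255 tool z [-0.03  -0.006 -1.   ] q6 1.709 F [-0.3  0.7 -0.2] op 0.0478
 move cm [-0.03 -0.47 12.74] turn [ 3.141 -0.   ]
```

play_rows:
  increments:
    - [[0,-0.4,3,0],[0,-0.5,7,0],[0,-0.5,10.5,0],[0,-0.5,12.4,0],[0,-0.5,12.7,0]]

```text
t: 24.0
tool_pos: [0.4666, 0.2865, 0.1081]
orientation: [2.519, -1.83, -0.036]
force: [0.1, -0.5, 0.6]
opening: 0.0477
```

```bash
python3 - <<'E'
from h import *
plan(.4683,.2891,.110,np.pi/2+.316)
E
```

```text
t 24.0 pos [0.4666 0.2865 0.1081] jaw ang -1.257 tool z [-0.035 -0.009 -0.999] q6 1.707 F [ 0.1 -0.5  0.6] op 0.0477
 move cm [-0.19 -0.23 -0.2 ] turn [ 3.14e+00 -2.00e-03]
```

play_rows:
  increments:
    - [[-0.2,-0.2,-0.1,0],[-0.2,-0.2,-0.1,0]]

```text
t: 24.2
tool_pos: [0.4689, 0.289, 0.1104]
orientation: [2.52, -1.832, -0.035]
force: [0.8, -0.5, -0.5]
opening: 0.0481
```

play_rows:
  increments:
    - [[0,0,0,0],[0,0,0,0],[0,0,0,0],[0,0,0,0]]
  jaw: 3.0
  squeeze: 20

```text
t: 24.6
tool_pos: [0.4701, 0.2895, 0.1122]
orientation: [2.522, -1.833, -0.032]
force: [0.2, -0.1, 7.1]
opening: 0.0378
```

play_rows:
  increments:
    - [[0,0,-1,0],[0,0,-3,0],[0,0,-7,0],[0,0,-11,0],[0,0,-13,0]]

```text
t: 25.1
tool_pos: [0.4752, 0.2911, 0.2469]
orientation: [2.526, -1.836, -0.029]
force: [1.0, -0.1, -2.4]
opening: 0.0378
```

play_rows:
  increments:
    - [[0,0,0,0],[0,0,0,0],[0,0,0,0]]

```text
t: 25.4
tool_pos: [0.4743, 0.2907, 0.2449]
orientation: [2.524, -1.834, -0.031]
force: [0.0, -0.3, -3.1]
opening: 0.0378
```

```bash
python3 - <<'E'
from h import *
plan(.5136,-.101,.24,np.pi/2+.2417)
E
```

```text
t 25.4 pos [0.4743 0.2907 0.2449] jaw ang -1.257 tool z [-0.029 -0.006 -1.   ] q6 1.71 F [ 0.  -0.3 -3.1] op 0.0378
 move cm [38.47  8.34  0.62] turn [-3.069  0.072]
```

play_rows:
  increments:
    - [[1.5,0.4,0,0],[4.5,1,0,0],[8.5,1.9,0,0.02],[12.5,2.8,0,0.04],[16.5,3.7,0,0.06]]

```text
t: 25.9
tool_pos: [0.4889, 0.12, 0.2436]
orientation: [2.465, -1.908, -0.032]
force: [0.3, -0.1, -2.6]
opening: 0.0379
```

play_rows:
  increments:
    - [[4,0.7,0,0],[8,1.4,0,0.005],[12,2.1,0,0.01],[15,2.6,0,0.01],[15,2.6,0,0.01]]

```text
t: 26.4
tool_pos: [0.5001, -0.0358, 0.2425]
orientation: [2.449, -1.924, -0.035]
force: [0.5, 0.6, -3.3]
opening: 0.0376
```

```bash
python3 - <<'E'
from h import *
plan(.5136,-.101,.24,np.pi/2+.2417)
E
```

```text
t 26.4 pos [ 0.5001 -0.0358  0.2425] jaw ang -1.332 tool z [-0.035 -0.008 -0.999] q6 1.168 F [ 0.5  0.6 -3.3] op 0.0376
 move cm [6.65 0.22 0.25] turn [ 3.139e+00 -3.000e-03]
```

play_rows:
  increments:
    - [[2.5,0.1,0,0],[5,0.2,0,0],[6.7,0.2,0,0],[6.7,0.2,0,0],[6.7,0.2,0,0]]

```text
t: 26.9
tool_pos: [0.5136, -0.101, 0.2418]
orientation: [2.448, -1.924, -0.037]
force: [0.0, 1.2, -2.3]
opening: 0.0376
```

```bash
python3 - <<'E'
from h import *
plan(.5136,-.101,.113,np.pi/2+.2417)
E
```

```text
t 26.9 pos [ 0.5136 -0.101   0.2418] jaw ang -1.332 tool z [-0.036 -0.007 -0.999] q6 1.052 F [ 0.   1.2 -2.3] op 0.0376
 move cm [ 0.03 -0.47 12.88] turn [ 3.138e+00 -3.000e-03]
```

play_rows:
  increments:
    - [[0.1,-0.4,2,0],[0.1,-0.4,5,0],[0.1,-0.5,8.5,0],[0.1,-0.5,11,0],[0.1,-0.5,11.5,0]]

```text
t: 27.4
tool_pos: [0.5117, -0.0996, 0.1229]
orientation: [2.447, -1.921, -0.047]
force: [-0.8, -0.4, -2.7]
opening: 0.0378
```

```bash
python3 - <<'E'
from h import *
plan(.5140,-.101,.111,np.pi/2+.2417)
E
```

```text
t 27.4 pos [ 0.5117 -0.0996  0.1229] jaw ang -1.331 tool z [-0.042 -0.005 -0.999] q6 1.056 F [-0.8 -0.4 -2.7] op 0.0378
 move cm [ 0.2  -0.24  1.18] turn [ 3.14e+00 -2.00e-03]
```

play_rows:
  increments:
    - [[0.1,-0.2,0.3,0],[0.2,-0.2,0.7,0],[0.2,-0.2,1.1,0],[0.2,-0.2,1.2,0],[0.2,-0.2,1.25,0]]

```text
t: 27.9
tool_pos: [0.515, -0.1012, 0.1127]
orientation: [2.449, -1.922, -0.043]
force: [-5.0, 2.4, 10.2]
opening: 0.0379
```

play_rows:
  increments:
    - [[0,0,0,0],[0,0,0,0],[0,0,0,0]]
  jaw: 4.8

```text
t: 28.2
tool_pos: [0.5155, -0.1014, 0.1134]
orientation: [2.449, -1.923, -0.041]
force: [-0.5, -0.0, -0.9]
opening: 0.0475
```

play_rows:
  increments:
    - [[0,0,-1,0],[0,0,-3,0],[0,0,-7,0],[0,0,-12,0],[0,0,-17,0]]

```text
t: 28.7
tool_pos: [0.5214, -0.1003, 0.2853]
orientation: [2.449, -1.923, -0.042]
force: [0.5, -0.0, 0.0]
opening: 0.0477
```

play_rows:
  increments:
    - [[0,3,-2,0],[2,7,-4,0],[4,11,-4,0],[6,12,-4,0],[6,12,-4,0]]

```text
t: 29.2
tool_pos: [0.4198, -0.189, 0.331]
orientation: [2.445, -1.926, -0.039]
force: [0.6, -0.1, 0.1]
opening: 0.0476
```

```bash
python3 - <<'E'
from h import *
s=read_state();print(s["t"],s["tool_pos"],s["force"])
p,d=read_camera("scene");cv2.imwrite("pics/s7.png",p)
P=camera_params("wrist");p,d=read_camera("wrist");cv2.imwrite("pics/w7.png",p)
yaw=.2417;ex=np.array([np.cos(yaw),np.sin(yaw)]);ey=np.array([-ex[1],ex[0]]);O=np.array([.5375,-.203])
pt,dt=read_camera("top");cv2.imwrite("pics/t7.png",pt)
for nm,p,W,d in(("wrist",p,cloud("wrist",d,P),d),("top",pt,cloud("top",dt),dt)):
    z=W[...,2];h=cv2.cvtColor(p,cv2.COLOR_BGR2HSV);H,S,V=[h[...,i].astype(int) for i in range(3)]
    m0=(d>0)&(z>.112)&(z<.14)
    M={'blue':(H>100)&(H<130)&(S>120),'red':((H<8)|(H>172))&(S>120),'white':(S<60)&(V>100),'yellow':(H>15)&(H<35)&(S>120)}
    for k,m in M.items():
        m=(m&m0).astype(np.uint8);n,l,st,_=cv2.connectedComponentsWithStats(m)
        if n<2: print(nm,k,'none');continue
        t=W[l==1+st[1:,4].argmax()];zt=np.percentile(t[:,2],98);t=t[t[:,2]>zt-.006]
        r=cv2.minAreaRect((t[:,:2]*1000).astype(np.float32));c=np.array(r[0])/1000-O
        print(nm,k,len(t),"rack xy mm",(c@ex*1000).round(1),(c@ey*1000).round(1),np.round(r[1],1),round(r[2],1),"ztop",zt.round(4))
E
```

```text
29.2 [ 0.41977719 -0.18895706  0.33104459] [ 0.58957957 -0.14799655  0.14647948]
wrist blue 1350 rack xy mm -0.4 105.5 [50.1 38. ] 12.8 ztop 0.1259
wrist red 1329 rack xy mm -0.4 35.6 [49.  37.7] 13.5 ztop 0.1258
wrist white 1376 rack xy mm -0.2 -33.7 [52.2 38.6] 12.9 ztop 0.1256
wrist yellow 1361 rack xy mm 0.1 -101.2 [48.9 38.5] 13.6 ztop 0.1256
top blue 305 rack xy mm -1.7 105.4 [50.7 37.5] 14.5 ztop 0.1269
top red 310 rack xy mm -0.2 35.5 [48.2 38.4] 13.2 ztop 0.127
top white 284 rack xy mm -0.1 -33.9 [45.1 39.2] 11.0 ztop 0.1273
top yellow 300 rack xy mm 0.2 -102.4 [52.1 39.3] 13.2 ztop 0.1268
```

View pics/s7.png

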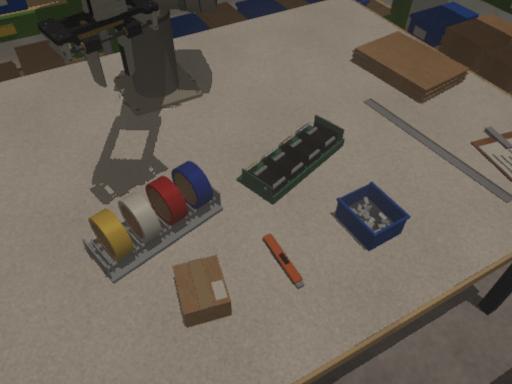

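View pics/t7.png

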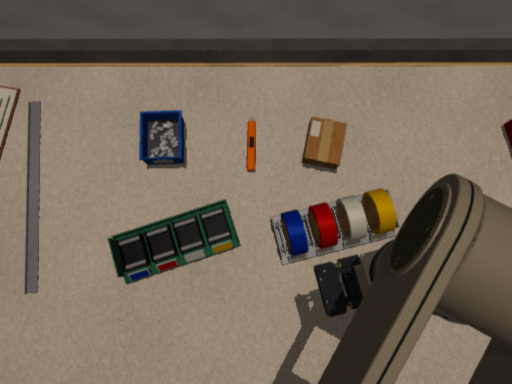

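The top view shows the green rack empty. On the grey rack, left to right, are blue (293,230), red (321,224), white (350,217) and yellow (378,210). The carton, bin and cutter are at their original pixels, and the gripper is clear, so I'll hand in.

```bash
python3 -c "
from plant import *
print(close_job(), read_state()['t'])"
```

```text
the job is handed in; nothing more can be done
the job is handed in; nothing more can be done
```

All four rolls are now on the grey rack in the green rack's order: blue, red, white, yellow from left to right. I moved them one at a time, yellow first and blue last, so none passed over another. The job was handed in at about 29 s of robot time, with the gripper open and clear.

**Position:** The last wrist and top views put every roll within 2 mm of x = 0. They sit within 1.5 mm of bay middle along the row, except yellow. Yellow is 2.6 mm (top view) to 3.8 mm (wrist view) off, inside the 8 mm of slack between the cheeks.

**Seating:** The roll tops read the same height as they did on the green rack, within 0.5 mm in each view. Both cameras read them about 1–3 mm above the nominal 124.5 mm, before and after the move. I took that as calibration bias.

**Other objects:** The carton, bin and cutter look unmoved in the final pictures, judged by eye.

**What didn't go perfectly:**
- The tool slowly tilted to about 2.4° over the run, mostly about the rolls' own axis. I allowed about 1 mm for it from the second roll on.
- The largest force I read, at the ends of moves, was about 12 N, while setting down blue.

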